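Build the rocker stud and tilt the pendulum gauge to its mark

TASK

Make up the rocker stud: thread the wide plain collar and then the smaller collar with the raised nose (nose up) down the stand's post until both are fully home, and let go of them. Then take the pendulum angle gauge by its handle, set its foot flat and gently on the nose, and rock it on the nose until its freely hanging pointer settles on the index tab; do not touch the pointer or the index. Finish while holding the gauge still like that, leaning, its foot still resting on the nose and nothing else, and leave the other things on the table alone.

Things in the scene. Friction and masses are not known exactly. Their poses are not given: they have to be found in the camera images.
- stand: Rocker stand, fixed to the table: dark steel base plate 120x120 mm, 12 mm thick, with a plain steel post at its centre, 16 mm in diameter, rising 35 mm above the plate (its top 6 mm is a taper to 9 mm diameter). Origin: centre of the plate's underside; z up. Seen empty at the start.
- post_foot (a point): Point on the post's axis at the top face of the base plate (12 mm above the table); z up. The wide collar's underside belongs at this height, the nosed collar's underside 20 mm above it, the nose's top 40 mm above it (5 mm above the post's tip).
- wide_collar: Plain steel ring, 56 mm outside diameter, 20 mm high, through-hole 18.8 mm in diameter, 0.16 kg; lies flat on the table. Origin: centre of its underside, z up along its axis. The two collars may lie in either of two places.
- nosed_collar: Steel ring in two steps: body 40 mm diameter and 14 mm high, then on top a raised nose, 28 mm diameter and 6 mm high (20 mm high in all), through-hole 18.8 mm, 0.09 kg; lies flat on the table, nose up. Origin: centre of its underside, z up along its axis.
- nose_top (a point): Centre of the flat annular top of the nosed collar's nose (28 mm outside diameter), 20 mm above that collar's origin: the gauge's foot is set here and rocks over the nose's rim, 14 mm off the axis.
- gauge: Pendulum gauge, 0.28 kg, upright on the table, dial facing the robot. Foot 36 (x) x 80 (y) x 12 mm; dial plate 6 mm thick (x), 74 wide (y), 12 to 94 mm high; black handle tab on top 12 thick (x), 30 wide (y), 92 to 134 mm high. Pointer and index lie up to 14 mm in front (-x), below 89 mm. Origin: centre of the foot's underside; x normal to the dial, away from the robot; y left; z up.
- gauge_grip (a point): Where to grip the gauge: middle of the handle tab, 114 mm above the foot's underside, fingers closing along the gauge's x on its 12 mm thickness. Fingertips should stay more than 93 mm above the underside.
- pointer (a joint): Angle of the pendulum pointer in the gauge's frame, about the gauge's x, pivot 84 mm above the foot's underside; 0 = straight to the foot, positive = tip swung to the gauge's +y (left). Swings freely (stops at +-0.62), hangs plumb, settles in about a second. Leaning the gauge's top to its +y (left) by an angle makes the pointer read that positive angle.
- pointer_tip (a point): Tip of the pointer (dark needle 4 mm wide with a round bob), 58 mm from the pivot.
- index (a joint): Angle at which the index tab, the mark, is set, same axis and sense as the pointer; stiff, between 0.16 and 0.36 (left of the middle), different each time.
- index_tip (a point): Inner (upper) point of the index tab, a dark upright tab 5 mm wide and 10 mm long with a wider foot, low on the white dial below the tick marks; 58 mm from the pivot: the pointer's tip stands exactly here when the pointer is on the mark.
- cutter_ring: Bystander: square thin-walled cutting ring 48x48x18 mm, not part of the stud. Origin under its centre.
- moisture_tin: Bystander: round lidded tin, 55 mm diameter, 34 mm high. Origin under its centre.
- filter_stone: Bystander: pale disc, 47 mm diameter, 12 mm thick. Origin under its centre.
- plaster_piece: Bystander: whitish rounded lump 37x47x34 mm. Origin under its centre.
Things that resemble listed ones, but are neither listed nor needed, are in the scene too. Leave any orange look-alike of the stand alone.

How it is judged:
On the way, in this order (a step that is already met when the one before it is completed fails the run):
1. the wide collar is fully home on the bare post and let go (horizontal distance between wide_collar and post_foot below 0.003 m and z of wide_collar in the frame of post_foot below 0.003 m and angle between wide_collar's own z axis and vertical below 0.08 rad and contact force between the arm and wide_collar below 0.2 N), for 0.2 s.
2. the nosed collar is fully home on top of it, nose up, and let go (horizontal distance between each of wide_collar, nosed_collar and post_foot below 0.003 m and z of wide_collar in the frame of post_foot below 0.003 m and angle between each of wide_collar, nosed_collar's own z axis and vertical below 0.08 rad and z of nosed_collar in the frame of post_foot between 0.017 and 0.0235 m and contact force between the arm and nosed_collar below 0.2 N), for 0.2 s.
3. the gauge's foot is set flat on the nose (horizontal distance between each of wide_collar, nosed_collar and post_foot below 0.003 m and z of wide_collar in the frame of post_foot below 0.003 m and angle between each of wide_collar, nosed_collar, gauge's own z axis and vertical below 0.08 rad and z of nosed_collar in the frame of post_foot between 0.017 and 0.0235 m and contact force between gauge and nosed_collar above 0.3 N and contact force between the fingers and gauge above 1 N and horizontal distance between gauge and post_foot below 0.035 m and z of gauge in the frame of post_foot above 0.025 m), for 0.2 s.
At the end, for the whole second after the job is handed in: Both collars fully home (3 mm), not touched by the arm; the gauge held by the fingers, leaning and still, its foot on the nosed collar only (over 0.3 N, within 35 mm of the post axis), its pointer settled (under 0.25 rad/s) with the tip within 4 mm of the index point (all of step 2 and contact force between gauge and nosed_collar above 0.3 N and contact force between the fingers and gauge above 1 N and horizontal distance between gauge and post_foot below 0.035 m and z of gauge in the frame of post_foot above 0.025 m and contact force between each of the arm, gauge and wide_collar below 0.2 N and distance between pointer_tip and index_tip below 0.004 m and velocity of joint pointer between -0.25 and 0.25 rad/s and angular speed of gauge below 0.1 rad/s and angle between gauge's own z axis and vertical above 0.09 rad and value of joint index between 0.14 and 0.38 rad and contact force between gauge and stand below 0.2 N); the arm keeps its last pose, push and grip.
It fails at once if the arm touches the pointer or the index (contact force between the arm and pointer above 0.3 N or contact force between the arm and index above 0.3 N).
It fails at once if the gauge is rammed onto the stud (over 60 N) (contact force between gauge and nosed_collar above 60 N).
It fails at once if a bystander is moved more than 20 mm (distance of any of cutter_ring, moisture_tin, filter_stone, plaster_piece from where it was at the start of the episode above 0.02 m).
It also fails if it takes over 72 s, if anything falls off the work surface, if the arm or the gripper's body presses on something with over 40 N, if the wrist force passes 120 N, or if a joint passes its speed limit or range.

ROBOT

A 6-joint arm with a two-finger parallel gripper is mounted at the origin on a cart in front of the work surface, level with it; the furniture and walls round the work are solid. World frame = base frame: x ahead of the robot, y to its left, z up, the work surface at z = 0. Lengths are in m, angles in rad, forces in N, time in s.
With the tool pointing down it reaches from about 0.3 to 0.75 m from the base axis. Payload 8.5 kg.
Tool frame: the origin (TCP) lies at the very end of the fingers, on their centre line; the grasp point (between the pads) lies 19 mm behind it; z points along the fingers, y is the line along which they close (so a half turn about z gives the same grasp; the last joint's range is limited). The gripper opens to 88 mm and grips with 3 to 60 N. Pads are 18 mm wide; open, the fingers measure 123 mm over their backs; the gripper's body (75 mm by 187 mm) begins 45 mm behind the grasp point.
Start: joints at [1.04, 0.381, 1.297, -0, 1.464, -0.215], TCP at [0.171, 0.523, 0.239] pointing down, gripper open.
Joint ranges: [-3.11, 3.11], [-0.89, 2.33], [0.22, 2.48], [-1.42, 4.56], [0.17, 2.85], [-2.88, 2.88]. Speed limits (rad/s): [2.39, 2.39, 3.14, 3.14, 3.14, 3.14].

INTERFACE

Orientations are given as a rotation vector (axis times angle).
In Python, from rig import ctrl, imaging, workorder gives the robot as it stands.
- The arm moves only by the shell command python3 -m handwheel 'ROWS'. ROWS is a JSON object whose one key "steps" holds a list of rows, each an object with "fingers": the closure, from -1 (fully open) to 1 (shut); "dp": the shift along the tool's x, y, z in cm, a list of three; "spin": the turn about the tool's z in rad. In form: {"steps": [{"fingers": fingers, "dp": [tx, ty, tz], "spin": spin}, ...]}. A call has 1 to 8 rows; each row shifts and turns the commanded pose from where the row before left it, along the tool's axes as they then stand; what a row does not reach is not made up. A row lasts 1/8 s, in which the tool goes at most 62.5 mm and 10.7 degrees, less where a joint would pass 70% of its speed; a pose out of reach is approached as far as the arm can. A call with a gripper value outside its range is refused whole. The fingers move at their own pace and stop on an object; the grip force is fixed at half the most. Time passes only in rows, so rows that do not move let the fingers close. It gives the time, the measured TCP pose, the force, the opening and the grip force at its end, in the units of the state.
- ctrl.get_state(): the state, without advancing time (a new reading comes with each control period).
- imaging.capture(name): name is "scene" or "top"; returns the picture (480x640x3 uint8, red, green, blue); there is no depth.
- imaging.camera_model(name): a dict with "mtx" (3x3 intrinsics, pixels), "k1" (the pictures are not rectified: a ray, as slopes to the right and down, at radius r is drawn at 1 + k1 r^2 times it, then the intrinsics apply), "R" (3x3) and "t" (3): a world point X has camera coordinates R X + t. Camera axes: x right, y down, z forward; pixel columns grow to the right and rows downward; lengths in m; the calibration is good to about 2 mm. A picture is of the moment at which its call begins. camera_model takes no time and is no camera call.
- workorder.job_done(): hands the job in; it is judged then, once.
The state is a dict: "time_s": time; "joint_positions": joint angles; "dq": joint speeds; "joint_torque": joint torques, N m; "position": TCP position; "tcp_rot": TCP orientation; "force": force on the tool from outside, world axes, zero at the start; "wrist_torque": the same for the moment, N m; "opening": finger opening in m; "grip_force": force on a finger pad.
Only numpy, scipy, OpenCV 4.12 (cv2) and the standard library are available. Lean on these libraries where they do the work, as an engineer would, in place of code of your own. Each camera call takes 0.05 s, during which the arm holds its last target. There are 200 camera calls.

## Working session

There is one attempt and no reset: what is moved stays moved. The work goes in short steps, Python scripts to look and compute and a shell command to move; the robot and the scene stay as the last step left them, time stands still between calls to the robot, and variables do not carry over. Pictures are saved under pics/ and viewed, at most 10 in all, crops included, and the job is handed in when it is done.

```bash
mkdir -p pics; cat > h.py <<'E'
import numpy as np, cv2
from rig import ctrl, imaging, workorder
from scipy.spatial.transform import Rotation as Ro
def snap(n,f):
    im=imaging.capture(n); cv2.imwrite('pics/'+f,im[:,:,::-1]); return im
def ray(m,uv):
    K=np.array(m['mtx']);R=np.array(m['R']);t=np.array(m['t'])
    d=np.array([m['k1'],0,0,0,0],float)
    # model: r_d=r(1+k1 r^2) -> cv2 k1
    p=cv2.undistortPoints(np.array([[uv]],float),K,d)[0,0]
    v=R.T@np.array([p[0],p[1],1]);return -R.T@t,v/np.linalg.norm(v)
def at(m,uv,z):
    c,v=ray(m,uv);return c+v*(z-c[2])/v[2]
def proj(m,X):
    return cv2.projectPoints(np.array(X,float).reshape(-1,1,3),cv2.Rodrigues(np.array(m['R']))[0],np.array(m['t'],float),np.array(m['mtx']),np.array([m['k1'],0,0,0],float))[0].reshape(-1,2)
def tri(obs):
    A=np.zeros((3,3));b=np.zeros(3)
    for m,uv in obs:
        c,v=ray(m,uv);P=np.eye(3)-np.outer(v,v);A+=P;b+=P@c
    return np.linalg.solve(A,b)
E
python3 - <<'E'
from h import *
snap('scene','s0.png');snap('top','t0.png')
for n in('scene','top'):
    m=imaging.camera_model(n);print(n,m,-np.array(m['R']).T@np.array(m['t']))
s=ctrl.get_state();print(s);print(Ro.from_rotvec(s['tcp_rot']).as_matrix().round(3))
E
```

```text
scene {'mtx': array([[559.68521107,   0.        , 317.70893015],
       [  0.        , 559.68521107, 234.89795319],
       [  0.        ,   0.        ,   1.        ]]), 'k1': -0.16717370747467464, 'R': array([[ 0.50080799, -0.86531108,  0.02069024],
       [-0.63114255, -0.38142988, -0.67540382],
       [ 0.59232629,  0.32518915, -0.73715778]]), 't': array([-0.25132669,  0.44157221,  0.8928457 ])} [-0.12429455 -0.33939067  0.96160772]
top {'mtx': array([[525.13699394,   0.        , 313.18953353],
       [  0.        , 525.13699394, 244.99744093],
       [  0.        ,   0.        ,   1.        ]]), 'k1': -0.01151869267545509, 'R': array([[ 4.85229946e-02, -9.98821941e-01, -4.98191776e-04],
       [-9.78675287e-01, -4.74445799e-02, -1.99859188e-01],
       [ 1.99600106e-01,  1.01853343e-02, -9.79824503e-01]]), 't': array([0.00938049, 0.57018758, 0.96473563])} [0.36501199 0.0265956  1.05923351]
{'time_s': 0.1, 'joint_positions': array([ 1.03971652e+00,  3.81143762e-01,  1.29812871e+00, -2.86025399e-05,
        1.46360155e+00, -2.15277484e-01]), 'dq': array([ 0.00088356, -0.00261244, -0.00216716, -0.00011145, -0.00177133,
       -0.00042096]), 'joint_torque': array([ 3.23808330e-03, -4.38647997e+01, -2.24911165e+01,  7.14051118e-02,
        3.42480966e-02, -8.90824617e-05]), 'position': array([0.17069155, 0.52259021, 0.23821036]), 'tcp_rot': array([-4.93928177e-01, -3.10207464e+00,  1.89026394e-03]), 'force': array([-0.35486914, -0.63222921,  0.4311229 ]), 'wrist_torque': array([ 0.00024148, -0.00105305,  0.03890103]), 'grip_force': 0.0, 'opening': 0.08783431812374298}
[[-0.951  0.311 -0.001]
 [ 0.311  0.951 -0.001]
 [ 0.    -0.001 -1.   ]]
```

View pics/s0.png

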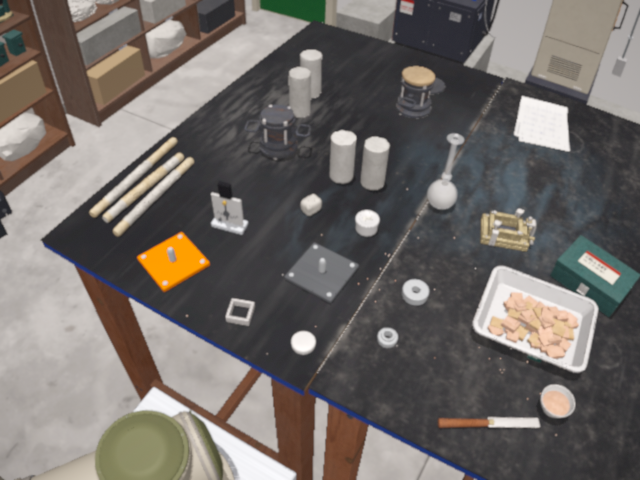

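View pics/t0.png

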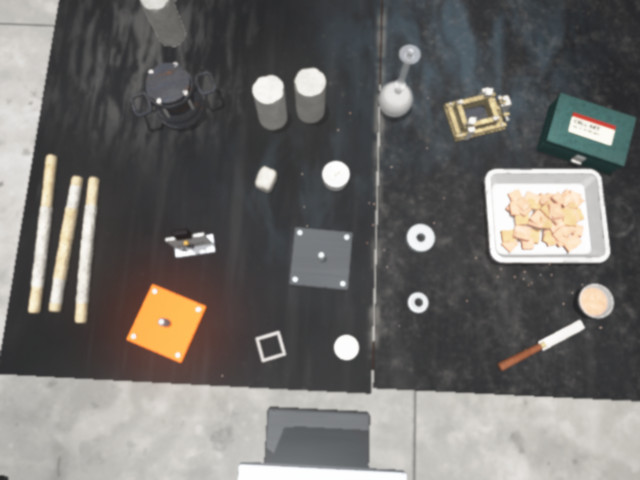

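The scene view shows the dark stand at about (322,272), the wide collar at (415,291), the nosed collar at (388,337) and the gauge at (229,212). In the top view they are at (321,257), (420,237), (418,302) and (193,243). I'll zoom in next.

```bash
python3 - <<'E'
from h import *
a=cv2.imread('pics/s0.png');b=cv2.imread('pics/t0.png')
def c(i,u,v,r=25): return cv2.resize(i[v-r:v+r,u-r:u+r],(200,200),interpolation=cv2.INTER_CUBIC)
cv2.imwrite('pics/m0.png',np.vstack([np.hstack([c(a,322,265),c(a,415,291),c(a,388,337),c(a,229,207)]),np.hstack([c(b,321,257),c(b,420,237),c(b,418,302),c(b,193,243)])]))
ms,mt=imaging.camera_model('scene'),imaging.camera_model('top')
# blob centroids of bright collars
for im,m,n,pts in((a,ms,'s',((415,291),(388,337))),(b,mt,'t',((420,237),(418,302)))):
    g=im.min(2)
    for u,v in pts:
        r=20;w=(g[v-r:v+r,u-r:u+r]>95).astype('uint8')
        k,l,st,ce=cv2.connectedComponentsWithStats(w);i=1+np.argmax(st[1:,4])
        cn=max(cv2.findContours((l==i).astype('uint8'),0,1)[0],key=cv2.contourArea)
        print(n,st[i],cv2.fitEllipse(cn),(u-r,v-r))
for nm,s,t in (('post',(322,264),(321,256)),('wide',(415,290),(420,237)),('nose',(388,336),(418,302)),('hand',(225,189),(186,240))):
    print(nm,tri([(ms,s),(mt,t)]).round(4))
E
```

```text
s [  7   7  28  28 615] ((20.211380004882812, 20.42685890197754), (26.5137996673584, 27.72562599182129), 113.58763122558594) (395, 271)
s [  9  10  22  21 377] ((19.42317008972168, 20.160137176513672), (20.341100692749023, 22.072263717651367), 123.86002349853516) (368, 317)
t [  6   6  30  30 685] ((20.26508903503418, 20.336217880249023), (28.84299087524414, 29.397014617919922), 112.5026626586914) (400, 217)
t [  9   9  22  23 372] ((19.568899154663086, 20.192319869995117), (21.263559341430664, 21.887483596801758), 151.24371337890625) (398, 282)
post [0.5529 0.0203 0.033 ]
wide [ 0.6046 -0.1788  0.0165]
nose [ 0.473  -0.1771  0.0134]
hand [0.5515 0.2647 0.1361]
```

View pics/m0.png

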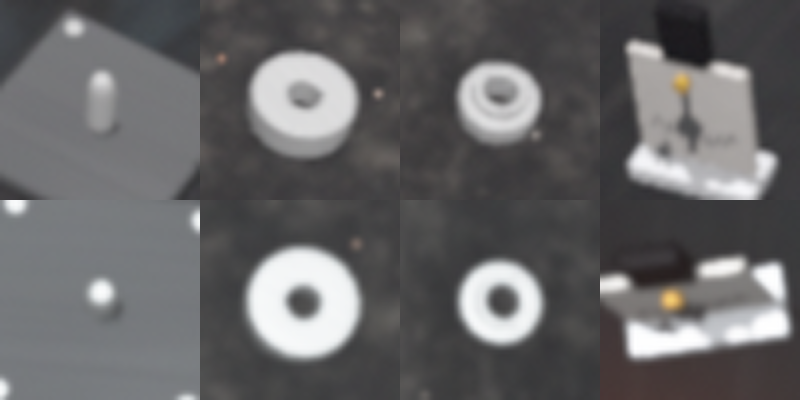

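```bash
python3 - <<'E'
from h import *
ms,mt=imaging.camera_model('scene'),imaging.camera_model('top')
for nm,s,t,z in (('post',(321.6,258.8),(320.9,254.9),.047),('wide',(415.4,288.1),(420.4,237.1),.02),('nose',(387.4,334),(418.1,301.6),.02)):
    X=tri([(ms,s),(mt,t)]);print(nm,X.round(4),(proj(ms,X)-s).round(1),(proj(mt,X)-t).round(1),at(ms,s,z).round(4),at(mt,t,z).round(4))
E
python3 -m handwheel '{"steps":[{"fingers":-1,"dp":[0,0,0],"spin":-0.158},{"fingers":-1,"dp":[0,0,0],"spin":-0.158}]}'
```

```text
post [0.5515 0.0208 0.0514] [[-0.2  0. ]] [[ 0.1 -0.1]] [0.555  0.0223 0.047 ] [0.5522 0.0211 0.047 ]
wide [ 0.6029 -0.1785  0.0247] [[-0.3  0.1]] [[ 0.3 -0.2]] [ 0.6071 -0.1782  0.02  ] [ 0.6036 -0.1788  0.02  ]
nose [ 0.4729 -0.1756  0.02  ] [[-0.2  0. ]] [[ 0.1 -0.1]] [ 0.4731 -0.1759  0.02  ] [ 0.4727 -0.1753  0.02  ]
time_s: 0.35
position: [0.1707, 0.5226, 0.2384]
tcp_rot: [0.008, -3.141, 0.001]
force: [-0.2, 0.6, -0.2]
opening: 0.0883
grip_force: 0.0
```

```bash
python3 -m handwheel '{"steps":[{"fingers":-1,"dp":[-3,-5,0],"spin":0},{"fingers":-1,"dp":[-3,-5,0],"spin":0},{"fingers":-1,"dp":[-3,-5,0],"spin":0},{"fingers":-1,"dp":[-3,-5,0],"spin":0},{"fingers":-1,"dp":[-3,-5,0],"spin":0},{"fingers":-1,"dp":[-3,-5,0],"spin":0},{"fingers":-1,"dp":[-3,-5,0],"spin":0}]}'; python3 -m handwheel '{"steps":[{"fingers":-1,"dp":[-3,-5,0],"spin":0},{"fingers":-1,"dp":[-3,-5,0],"spin":0},{"fingers":-1,"dp":[-3,-5,0],"spin":0},{"fingers":-1,"dp":[-3,-5,0],"spin":0},{"fingers":-1,"dp":[-3,-5,0],"spin":0},{"fingers":-1,"dp":[-3,-5,0],"spin":0},{"fingers":-1,"dp":[-1.3,0,0],"spin":0},{"fingers":-1,"dp":[0,0,0],"spin":0}]}'
```

```text
time_s: 1.23
position: [0.3814, 0.1711, 0.2387]
tcp_rot: [0.0, -3.142, -0.0]
force: [1.0, 0.5, 1.3]
opening: 0.0884
grip_force: 0.0
time_s: 2.22
position: [0.5741, -0.1274, 0.2378]
tcp_rot: [-0.0, -3.14, -0.001]
force: [0.5, 0.4, 0.8]
opening: 0.0883
grip_force: 0.0
```

```bash
python3 -m handwheel '{"steps":[{"fingers":-1,"dp":[-3,-5.1,0],"spin":0},{"fingers":-1,"dp":[0,0,5.5],"spin":0},{"fingers":-1,"dp":[0,0,5.5],"spin":0},{"fingers":-1,"dp":[0,0,5],"spin":0},{"fingers":-1,"dp":[0,0,0],"spin":0},{"fingers":-1,"dp":[0,0,0],"spin":0}]}'
python3 - <<'E'
from h import *
a=snap('scene','s1.png')[:,:,::-1];b=snap('top','t1.png')[:,:,::-1]
def c(i,u,v,r=40): return cv2.resize(i[v-r:v+r,u-r:u+r],(400,400),interpolation=cv2.INTER_CUBIC)
cv2.imwrite('pics/m1.png',np.hstack([c(a,415,280),c(b,420,237)]))
E
```

```text
time_s: 2.98
position: [0.6047, -0.1782, 0.0811]
tcp_rot: [-0.001, 3.139, -0.002]
force: [0.4, -0.0, 0.2]
opening: 0.0879
grip_force: 0.0
```

View pics/m1.png

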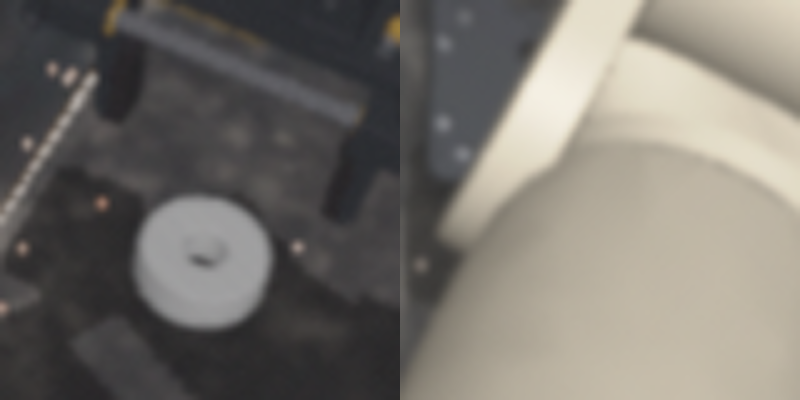

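The crop shows the open fingers straddling the collar, with tips near scene pixels (399,264) and (444,284).

```bash
python3 - <<'E'
from h import *
ms=imaging.camera_model('scene');p=ctrl.get_state()['position'];print(p,proj(ms,[p,p+[0,.05,0],p-[0,.05,0]]))
E
python3 -m handwheel '{"steps":[{"fingers":-1,"dp":[0,0,4],"spin":0},{"fingers":-1,"dp":[0,0,3.5],"spin":0},{"fingers":-1,"dp":[0,0,0],"spin":0},{"fingers":0.6,"dp":[0,0,0],"spin":0},{"fingers":0.6,"dp":[0,0,0],"spin":0},{"fingers":0.6,"dp":[0,0,0],"spin":0},{"fingers":0.6,"dp":[0,0,0],"spin":0}]}'
```

```text
[ 0.60489828 -0.17838983  0.0814537 ] [[419.63474544 270.64243404]
 [397.45884012 260.97424608]
 [442.25334351 280.50963722]]
time_s: 3.95
position: [0.6042, -0.1782, 0.0045]
tcp_rot: [-0.0, 3.141, -0.001]
force: [-1.6, -0.0, 4.0]
opening: 0.0548
grip_force: 30.0
```

```bash
python3 -m handwheel '{"steps":[{"fingers":0.6,"dp":[0,0,-4],"spin":0},{"fingers":0.6,"dp":[0,0,-5],"spin":0},{"fingers":0.6,"dp":[1.3,5,0],"spin":0},{"fingers":0.6,"dp":[1.3,5,0],"spin":0},{"fingers":0.6,"dp":[1.3,5,0],"spin":0},{"fingers":0.6,"dp":[1.2,5,0],"spin":0},{"fingers":0.6,"dp":[0,0,0],"spin":0},{"fingers":0.6,"dp":[0,0,0],"spin":0}]}'
python3 - <<'E'
from h import *
a=snap('scene','s2.png')[:,:,::-1]
def c(i,u,v,r=40): return cv2.resize(i[v-r:v+r,u-r:u+r],(600,600),interpolation=cv2.INTER_CUBIC)
cv2.imwrite('pics/m2.png',c(a,325,255))
E
```

```text
time_s: 4.95
position: [0.5531, 0.0215, 0.0938]
tcp_rot: [-0.001, 3.141, -0.0]
force: [-0.0, -0.7, -1.4]
opening: 0.0551
grip_force: 30.0
```

View pics/m2.png

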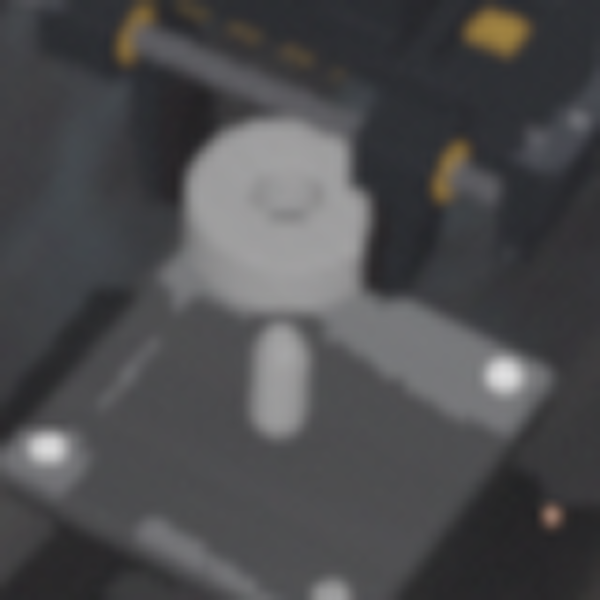

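The collar hangs above the post. Its top centre is at about scene (321.9,239.3) and the post tip is at (321.6,258.8).

```bash
python3 - <<'E'
from h import *
ms=imaging.camera_model('scene');print(at(ms,(321.9,239.3),.1093),at(ms,(321.6,258.8),.047))
E
python3 -m handwheel '{"steps":[{"fingers":0.6,"dp":[0,0,3.5],"spin":0},{"fingers":0.6,"dp":[0,0,1],"spin":0},{"fingers":0.6,"dp":[0,0,0],"spin":0},{"fingers":0.6,"dp":[0,0,1],"spin":0},{"fingers":0.6,"dp":[0,0,0],"spin":0}]}'
```

```text
[0.55440592 0.02309882 0.1093    ] [0.55502954 0.02230865 0.047     ]
time_s: 5.62
position: [0.5528, 0.0218, 0.0386]
tcp_rot: [0.0, -3.141, -0.0]
force: [-0.6, -0.4, -2.5]
opening: 0.0552
grip_force: 30.0
```

```bash
python3 -m handwheel '{"steps":[{"fingers":0.6,"dp":[0,0,1],"spin":0},{"fingers":0.6,"dp":[0,0,1.1],"spin":0},{"fingers":0.6,"dp":[0,0,0],"spin":0},{"fingers":-0.2,"dp":[0,0,0],"spin":0},{"fingers":-1,"dp":[0,0,0],"spin":0},{"fingers":-1,"dp":[0,0,0],"spin":0},{"fingers":-1,"dp":[0,0,0],"spin":0}]}'
```

```text
time_s: 6.5
position: [0.553, 0.0218, 0.0179]
tcp_rot: [-0.0, 3.141, -0.0]
force: [-0.0, 0.1, -0.1]
opening: 0.083
grip_force: 0.0
```

```bash
python3 -m handwheel '{"steps":[{"fingers":-1,"dp":[0,0,-4],"spin":0},{"fingers":-1,"dp":[0,0,-5],"spin":0},{"fingers":-1,"dp":[2,-4.9,0],"spin":0},{"fingers":-1,"dp":[2,-4.9,0],"spin":0},{"fingers":-1,"dp":[2,-4.9,0],"spin":0},{"fingers":-1,"dp":[2,-5,0],"spin":0},{"fingers":-1,"dp":[0,0,2.5],"spin":0},{"fingers":-1,"dp":[0,0,0],"spin":0}]}'
python3 - <<'E'
from h import *
a=snap('scene','s3.png')[:,:,::-1]
def c(i,u,v,r=40): return cv2.resize(i[v-r:v+r,u-r:u+r],(400,400),interpolation=cv2.INTER_CUBIC)
cv2.imwrite('pics/m3.png',np.hstack([c(a,325,260),c(a,388,330)]))
E
```

```text
time_s: 7.5
position: [0.4721, -0.1751, 0.0819]
tcp_rot: [-0.001, -3.139, -0.003]
force: [0.6, 0.3, 1.4]
opening: 0.0883
grip_force: 0.0
```

View pics/m3.png

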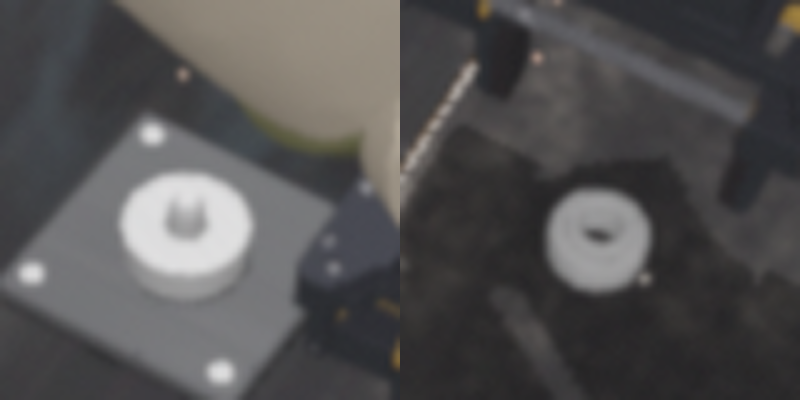

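The wide collar sits home on the post, which shows above it at scene (322,258). The open fingers straddle the nosed collar at (388,336).

```bash
python3 -m handwheel '{"steps":[{"fingers":-1,"dp":[0,0,4],"spin":0},{"fingers":-1,"dp":[0,0,3.7],"spin":0},{"fingers":-1,"dp":[0,0,0],"spin":0},{"fingers":0.8,"dp":[0,0,0],"spin":0},{"fingers":0.8,"dp":[0,0,0],"spin":0},{"fingers":0.8,"dp":[0,0,0],"spin":0},{"fingers":0.8,"dp":[0,0,0],"spin":0}]}'
python3 -m handwheel '{"steps":[{"fingers":0.8,"dp":[0,0,-4],"spin":0},{"fingers":0.8,"dp":[0,0,-5],"spin":0},{"fingers":0.8,"dp":[-2,5,0],"spin":0},{"fingers":0.8,"dp":[-2,5,0],"spin":0},{"fingers":0.8,"dp":[-2,5,0],"spin":0},{"fingers":0.8,"dp":[-2,4.7,0],"spin":0},{"fingers":0.8,"dp":[0,0,0],"spin":0},{"fingers":0.8,"dp":[0,0,0],"spin":0}]}'
python3 - <<'E'
from h import *
a=snap('scene','s4.png')[:,:,::-1]
def c(i,u,v,r=40): return cv2.resize(i[v-r:v+r,u-r:u+r],(600,600),interpolation=cv2.INTER_CUBIC)
cv2.imwrite('pics/m4.png',c(a,325,255))
E
```

```text
time_s: 8.43
position: [0.4731, -0.1753, 0.0062]
tcp_rot: [-0.0, 3.141, -0.001]
force: [-0.1, 0.2, 0.4]
opening: 0.0503
grip_force: 0.0
time_s: 9.43
position: [0.5526, 0.0215, 0.0957]
tcp_rot: [0.001, -3.141, 0.0]
force: [-0.2, 0.0, 0.2]
opening: 0.0086
grip_force: 0.0
```

View pics/m4.png

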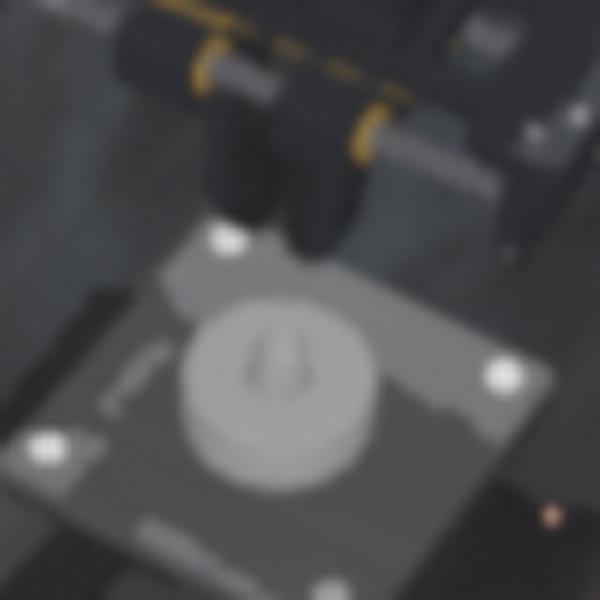

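The fingers had not finished closing before the lift, so the gripper is empty. I'll go back and re-measure the nosed collar numerically.

```bash
python3 -m handwheel '{"steps":[{"fingers":-1,"dp":[2,-5,0],"spin":0},{"fingers":-1,"dp":[2,-5,0],"spin":0},{"fingers":-1,"dp":[2,-5,0],"spin":0},{"fingers":-1,"dp":[2,-4.7,0],"spin":0},{"fingers":-1,"dp":[0,0,0],"spin":0},{"fingers":-1,"dp":[0,0,0],"spin":0}]}'
python3 - <<'E'
from h import *
for f in('s0.png','s3.png','s5.png'):
    if f=='s5.png': snap('scene',f)
    im=cv2.imread('pics/'+f);g=im.min(2)[310:365,355:420]
    for th in (95,110):
        k,l,st,ce=cv2.connectedComponentsWithStats((g>th).astype('uint8'));i=1+np.argmax(st[1:,4])
        print(f,st[i],ce[i])
E
```

```text
time_s: 10.22
position: [0.4725, -0.1755, 0.0958]
tcp_rot: [-0.003, -3.141, -0.0]
force: [-0.1, 0.1, 0.1]
opening: 0.0669
grip_force: 0.0
s0.png [ 22  17  22  21 377] [32.35809019 27.11140584]
s0.png [ 22  17  22  21 349] [32.24355301 27.02005731]
s3.png [ 23  18  20  20 333] [32.3033033  27.59159159]
s3.png [ 23  18  20  20 309] [32.197411  27.5631068]
s5.png [ 23  18  20  20 330] [32.26969697 27.57878788]
s5.png [ 23  18  20  20 310] [32.20322581 27.55806452]
```

The collar is undisturbed.

```bash
python3 -m handwheel '{"steps":[{"fingers":-1,"dp":[0,0,0],"spin":0},{"fingers":-1,"dp":[0,0,4.5],"spin":0},{"fingers":-1,"dp":[0,0,4.6],"spin":0},{"fingers":0.8,"dp":[0,0,0],"spin":0},{"fingers":0.8,"dp":[0,0,0],"spin":0},{"fingers":0.8,"dp":[0,0,0],"spin":0},{"fingers":0.8,"dp":[0,0,0],"spin":0},{"fingers":0.8,"dp":[0,0,0],"spin":0}]}'
python3 -m handwheel '{"steps":[{"fingers":0.8,"dp":[0,0,0],"spin":0},{"fingers":0.8,"dp":[0,0,0],"spin":0}]}'
```

```text
time_s: 11.28
position: [0.473, -0.1751, 0.005]
tcp_rot: [-0.0, 3.141, -0.0]
force: [0.5, -0.3, 0.8]
opening: 0.0401
grip_force: 0.0
time_s: 11.52
position: [0.473, -0.1752, 0.005]
tcp_rot: [-0.0, 3.141, -0.0]
force: [1.2, 0.6, 2.8]
opening: 0.0386
grip_force: 30.0
```

```bash
python3 -m handwheel '{"steps":[{"fingers":0.8,"dp":[0,0,-4],"spin":0},{"fingers":0.8,"dp":[0,0,-5],"spin":0},{"fingers":0.8,"dp":[-2,5,0],"spin":0},{"fingers":0.8,"dp":[-2,5,0],"spin":0},{"fingers":0.8,"dp":[-2,5,0],"spin":0},{"fingers":0.8,"dp":[-2,4.7,0],"spin":0},{"fingers":0.8,"dp":[0,0,0],"spin":0},{"fingers":0.8,"dp":[0,0,0],"spin":0}]}'
python3 -m handwheel '{"steps":[{"fingers":0.8,"dp":[0,0,3.5],"spin":0},{"fingers":0.8,"dp":[0,0,1],"spin":0},{"fingers":0.8,"dp":[0,0,0],"spin":0}]}'
```

```text
time_s: 12.52
position: [0.5525, 0.0215, 0.0944]
tcp_rot: [0.001, -3.141, 0.0]
force: [-0.5, -0.1, -0.2]
opening: 0.0386
grip_force: 30.0
time_s: 12.9
position: [0.5527, 0.021, 0.0496]
tcp_rot: [-0.002, -3.14, -0.0]
force: [-0.3, 0.3, -0.9]
opening: 0.0384
grip_force: 30.0
```

```bash
python3 -m handwheel '{"steps":[{"fingers":0.8,"dp":[0,0,0.6],"spin":0},{"fingers":0.8,"dp":[0,0,0.55],"spin":0},{"fingers":0.8,"dp":[0,0,0],"spin":0},{"fingers":-1,"dp":[0,0,0],"spin":0},{"fingers":-1,"dp":[0,0,0],"spin":0},{"fingers":-1,"dp":[0,0,0],"spin":0},{"fingers":-1,"dp":[0,0,-4.5],"spin":0},{"fingers":-1,"dp":[0,0,-5.5],"spin":0}]}'
python3 -m handwheel '{"steps":[{"fingers":-1,"dp":[0,0,-6],"spin":0.18},{"fingers":-1,"dp":[4,-5,-4],"spin":0.18},{"fingers":-1,"dp":[4,-4,0],"spin":0.18},{"fingers":-1,"dp":[4,-4,0],"spin":0.18},{"fingers":-1,"dp":[0,0,0],"spin":0}]}'
python3 - <<'E'
from h import *
a=snap('scene','s6.png')[:,:,::-1];b=snap('top','t6.png')[:,:,::-1]
def c(i,u,v,r=20): return cv2.resize(i[v-r:v+r,u-r:u+r],(300,300),interpolation=cv2.INTER_CUBIC)
def d(i,u,v): return cv2.resize(i[v-30:v+30,u-40:u+40],(800,600),interpolation=cv2.INTER_CUBIC)[::2,::2]
cv2.imwrite('pics/m6.png',np.vstack([np.hstack([c(a,322,258),c(a,229,207)]),np.hstack([c(b,320,253),c(b,193,243)])]))
s=ctrl.get_state();print(s['position'],s['joint_positions'])
E
```

```text
time_s: 13.9
position: [0.5524, 0.0219, 0.1389]
tcp_rot: [0.0, -3.139, -0.001]
force: [1.0, -0.2, 0.2]
opening: 0.0864
grip_force: 0.0
time_s: 14.52
position: [0.4039, -0.0502, 0.2317]
tcp_rot: [-1.111, -2.938, 0.0]
force: [1.1, -0.7, 0.5]
opening: 0.0878
grip_force: 0.0
[ 0.40694743 -0.05024711  0.23186877] [-4.13580595e-01  1.38708905e-01  1.66157419e+00  1.54808011e-04
  1.33972704e+00 -1.26517902e+00]
```

View pics/m6.png

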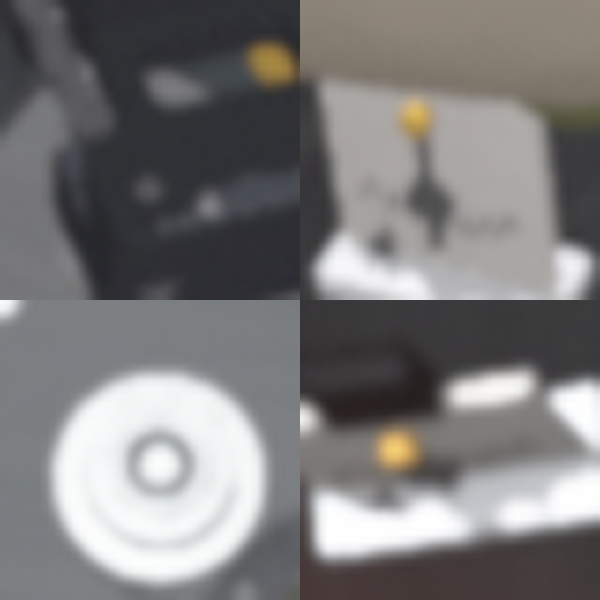

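The top view shows both collars home and concentric on the post, centred near (193.8,245). The gauge's pivot ball is at scene (223.9,202.3) and top (185.5,242.6). I'll fit the gauge's pose from its corners.

```bash
python3 - <<'E'
from h import *
from scipy.optimize import least_squares
ms,mt=imaging.camera_model('scene'),imaging.camera_model('top')
L=at(mt,(175.1,257.1),0);R=at(mt,(215.1,251.4),0);print('foot',L,R,np.linalg.norm(L-R))
print('plateR',tri([(ms,(240.6,199.6)),(mt,(203.9,233.1))]),'pivot',tri([(ms,(223.9,202.3)),(mt,(185.5,242.6))]))
obs=[(mt,(-.018,.04,0),(175.1,257.1)),(mt,(-.018,-.04,0),(215.1,251.4)),(mt,(0,-.037,.094),(203.9,233.1)),(ms,(0,-.037,.094),(240.6,199.6)),(ms,(0,.037,.094),(210.6,192.9)),(ms,(-.012,0,.084),(223.9,202.3)),(mt,(-.012,0,.084),(185.5,242.6))]
def res(p,o=obs):
    c,s=np.cos(p[2]),np.sin(p[2]);out=[]
    for m,X,uv in o:
        W=np.array([p[0]+c*X[0]-s*X[1],p[1]+s*X[0]+c*X[1],X[2]]);out+=list(proj(m,W)[0]-uv)
    return np.array(out)
r=least_squares(res,[.55,.26,0],loss='soft_l1');print(r.x,r.x[2]*57.3);print(res(r.x).reshape(-1,2).round(1))
# dark handle silhouette in top: predicted outline pixels
c,s=np.cos(r.x[2]),np.sin(r.x[2])
for m in(ms,mt):
    print([proj(m,[r.x[0]+c*a-s*b,r.x[1]+s*a+c*b,h])[0].round(1).tolist() for h in(.134,) for a,b in((-.006,.015),(-.006,-.015),(.006,-.015),(.006,.015))])
b=cv2.imread('pics/t6.png')[225:260,165:220];g=cv2.imread('pics/s0.png')[175:235,195:260]
f=lambda i,w,h:cv2.resize(np.clip(i.astype(float)*1.8,0,255).astype('uint8'),(w,h),interpolation=cv2.INTER_CUBIC)
cv2.imwrite('pics/m7.png',np.hstack([f(b,440,280),f(g,303,280)]))
E
```

```text
foot [0.54177323 0.31924962 0.        ] [0.55762116 0.23824455 0.        ] 0.08254076676127123
plateR [0.57417499 0.24282566 0.09640935] pivot [0.55689382 0.2783415  0.08462798]
[0.56793285 0.28080283 0.19244313] 11.02699123111275
[[ 1.3 -0.3]
 [ 0.1 -0.1]
 [-0.4 -0.3]
 [-0.4  0.3]
 [-0.1 -0.8]
 [-0.6  0.4]
 [ 0.3  0.2]]
[[216.1, 182.9], [228.4, 186.1], [230.8, 182.6], [218.5, 179.5]]
[[170.6, 235.1], [187.2, 232.8], [186.5, 226.4], [170.0, 228.7]]
```

View pics/m7.png

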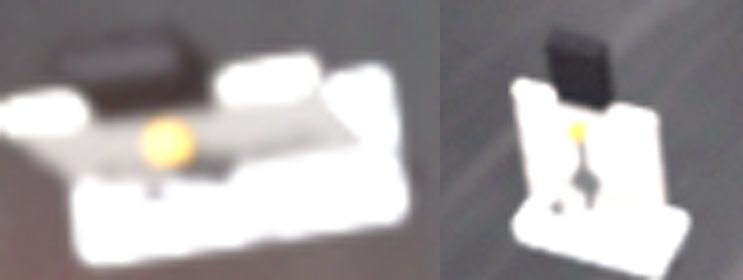

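The gauge fit is consistent: position (0.568, 0.281), yaw 0.192 rad. The crop shows the handle where the fit predicts it.

```bash
python3 -m handwheel '{"steps":[{"fingers":-1,"dp":[0,0,0],"spin":0.164},{"fingers":-1,"dp":[0,0,0],"spin":0.164},{"fingers":-1,"dp":[0,0,0],"spin":0.165},{"fingers":-1,"dp":[0,0,0],"spin":0.165},{"fingers":-1,"dp":[4.9,3.7,0],"spin":0},{"fingers":-1,"dp":[4.9,3.7,0],"spin":0},{"fingers":-1,"dp":[4.9,3.7,0],"spin":0},{"fingers":-1,"dp":[4.9,3.7,0],"spin":0}]}'
python3 -m handwheel '{"steps":[{"fingers":-1,"dp":[4.9,3.7,0],"spin":0},{"fingers":-1,"dp":[4.9,3.7,0],"spin":0},{"fingers":-1,"dp":[0,0,0],"spin":0},{"fingers":-1,"dp":[0,0,0],"spin":0}]}'
cat >> h.py <<'E'
def need(xy,z,yaw):
    s=ctrl.get_state();R=Ro.from_rotvec(s['tcp_rot']).as_matrix();p=np.array(s['position'])
    cur=np.arctan2(R[1,1],R[0,1]);print('pos',p.round(4),'yaw',cur.round(4),'dp cm',(R.T@(np.array([*xy,z])-p)*100).round(2),'spin',round(cur-yaw,4))
E
python3 -c "
from h import *
need((.568,.2808),.097,.1925)"
```

```text
time_s: 15.62
position: [0.5159, 0.1738, 0.231]
tcp_rot: [1.994, 2.427, 0.001]
force: [1.0, -0.8, 0.1]
opening: 0.088
grip_force: 0.0
time_s: 16.12
position: [0.5682, 0.2816, 0.2305]
tcp_rot: [-1.995, -2.427, 0.001]
force: [-0.3, 0.1, 0.5]
opening: 0.0884
grip_force: 0.0
pos [0.5682 0.2816 0.2305] yaw 0.1947 dp cm [-0.07 -0.02 13.35] spin 0.0022
```

```bash
python3 -m handwheel '{"steps":[{"fingers":-1,"dp":[-0.1,0,5],"spin":0},{"fingers":-1,"dp":[0,0,5],"spin":0},{"fingers":-1,"dp":[0,0,3.35],"spin":0},{"fingers":1,"dp":[0,0,0],"spin":0},{"fingers":1,"dp":[0,0,0],"spin":0},{"fingers":1,"dp":[0,0,0],"spin":0},{"fingers":1,"dp":[0,0,0],"spin":0},{"fingers":1,"dp":[0,0,0],"spin":0}]}'
python3 -m handwheel '{"steps":[{"fingers":1,"dp":[0,0,0],"spin":0},{"fingers":1,"dp":[0,0,0],"spin":0},{"fingers":1,"dp":[0,0,0],"spin":0},{"fingers":1,"dp":[0,0,0],"spin":0},{"fingers":1,"dp":[0,0,0],"spin":0},{"fingers":1,"dp":[0,0,0],"spin":0}]}'
```

```text
time_s: 17.12
position: [0.5683, 0.2802, 0.0984]
tcp_rot: [1.997, 2.425, 0.001]
force: [0.0, 0.5, 0.6]
opening: 0.04
grip_force: 0.0
time_s: 17.88
position: [0.5681, 0.2801, 0.0977]
tcp_rot: [-1.997, -2.425, 0.001]
force: [0.0, 0.8, -0.7]
opening: 0.0117
grip_force: 29.9
```

```bash
cat >> h.py <<'E'
def rect(im,m,o,yaw,lean,x=-.008):
    # rectified dial image, 0.25mm/px; cols: +y to left (40..-40 mm), rows: z 95..5 mm ; o = foot centre
    R=Ro.from_euler('z',yaw).as_matrix()@Ro.from_euler('x',-lean).as_matrix()
    yy=np.arange(.04,-.04,-.00025);zz=np.arange(.095,.005,-.00025)
    Y,Z=np.meshgrid(yy,zz);P=np.stack([np.full(Y.shape,x),Y,Z],-1).reshape(-1,3)@R.T+o
    uv=proj(m,P).astype('float32').reshape(*Y.shape,2)
    return cv2.remap(im,uv[...,0],uv[...,1],cv2.INTER_CUBIC)
def arc(r,piv=84.,rads=(46,50,54,58,60,62,64,66)):
    a=np.arange(-.5,.51,.04)
    print('ang',' '.join('%4d'%round(q*100) for q in a))
    for q in rads:
        y=q*np.sin(a);z=piv-q*np.cos(a)
        print(q,'  ',' '.join('%4d'%r[int(round((95-c)*4)),int(round((40-b)*4))] for b,c in zip(y,z)))
E
python3 - <<'E'
from h import *
ms=imaging.camera_model('scene')
g=cv2.cvtColor(cv2.imread('pics/s6.png'),cv2.COLOR_BGR2GRAY)
r=rect(g,ms,np.array([.568,.2808,0]),.1925,0);cv2.imwrite('pics/r0.png',r);arc(r)
E
python3 -m handwheel '{"steps":[{"fingers":1,"dp":[0,0,-2],"spin":0},{"fingers":1,"dp":[0,0,-4],"spin":0},{"fingers":1,"dp":[0,0,-4],"spin":0},{"fingers":1,"dp":[0,0,0],"spin":0}]}'
python3 -c "
from h import *
need((.5525,.0217),.1977,.1925)"
```

```text
ang  -50  -46  -42  -38  -34  -30  -26  -22  -18  -14  -10   -6   -2    2    6   10   14   18   22   26   30   34   38   42   46   50
46     149  148  146  146  147  146  144  144  144  133  112   93   87   98  107  114  124  132  140  144  144  149  153  153  152  150
50     151  150  154  154  154  151  149  150  152  152  139  112   98  110  132  144  150  155  157  155  153  156  159  160  157  155
54     166  165  163  164  165  163  162  162  162  162  153  130  109  115  140  157  163  163  162  157  156  159  162  163  162  161
58     167  167  167  167  167  166  166  165  164  164  161  151  134  130  144  159  165  163  154  142  142  154  163  164  164  163
60     167  167  167  167  167  167  166  166  164  165  164  160  150  142  148  161  165  162  149  130  131  151  163  163  164  161
62     167  167  167  167  167  167  166  168  167  165  165  166  161  157  157  163  166  161  144  119  120  144  162  163  163  156
64     167  167  167  167  167  167  167  171  171  167  166  169  170  167  163  166  168  161  139  112  107  136  158  165  164  146
66     167  166  167  167  168  168  169  173  175  172  170  171  173  173  170  170  169  165  138  106  101  127  157  167  165  139
time_s: 18.38
position: [0.5691, 0.2804, 0.2004]
tcp_rot: [1.995, 2.423, 0.007]
force: [-0.3, 0.2, -3.9]
opening: 0.012
grip_force: 29.9
pos [0.5691 0.2804 0.2004] yaw 0.193 dp cm [-25.07  -6.6    0.22] spin 0.0005
```

```bash
python3 -m handwheel '{"steps":[{"fingers":1,"dp":[-3,-0.8,0],"spin":0},{"fingers":1,"dp":[-5,-1.3,0],"spin":0},{"fingers":1,"dp":[-5,-1.3,0],"spin":0},{"fingers":1,"dp":[-5,-1.3,0],"spin":0},{"fingers":1,"dp":[-4.5,-1.2,0],"spin":0},{"fingers":1,"dp":[-2.6,-0.7,0],"spin":0},{"fingers":1,"dp":[0,0,0],"spin":0},{"fingers":1,"dp":[0,0,0],"spin":0}]}'
python3 -c "
from h import *
need((.5525,.0217),.160,.1925)"
```

```text
time_s: 19.38
position: [0.5512, 0.0217, 0.1967]
tcp_rot: [-1.996, -2.424, 0.001]
force: [0.8, 0.6, -4.0]
opening: 0.0118
grip_force: 30.0
pos [0.5512 0.0217 0.1967] yaw 0.1932 dp cm [-0.03  0.14  3.67] spin 0.0007
```

```bash
python3 -m handwheel '{"steps":[{"fingers":1,"dp":[0,0.1,2.5],"spin":0},{"fingers":1,"dp":[0,0,1.2],"spin":0},{"fingers":1,"dp":[0,0,0.5],"spin":0},{"fingers":1,"dp":[0,0,0.2],"spin":0},{"fingers":1,"dp":[0,0,0],"spin":0},{"fingers":1,"dp":[0,0,0],"spin":0}]}'
python3 -m handwheel '{"steps":[{"fingers":1,"dp":[0,0,0.1],"spin":0},{"fingers":1,"dp":[0,0,0.1],"spin":0},{"fingers":1,"dp":[0,0,0],"spin":0}]}'
```

```text
time_s: 20.12
position: [0.5527, 0.0213, 0.1543]
tcp_rot: [1.997, 2.425, 0.001]
force: [0.5, 0.1, -3.1]
opening: 0.0116
grip_force: 30.0
time_s: 20.5
position: [0.5525, 0.0213, 0.1518]
tcp_rot: [-1.997, -2.425, 0.0]
force: [-0.7, 0.9, -2.8]
opening: 0.0115
grip_force: 30.0
```

```bash
python3 -m handwheel '{"steps":[{"fingers":1,"dp":[0,0,0.1],"spin":0},{"fingers":1,"dp":[0,0,0.05],"spin":0},{"fingers":1,"dp":[0,0,0],"spin":0}]}'; python3 -m handwheel '{"steps":[{"fingers":1,"dp":[0,0,0.08],"spin":0},{"fingers":1,"dp":[0,0,0],"spin":0}]}'
```

```text
time_s: 20.88
position: [0.5525, 0.0213, 0.1503]
tcp_rot: [-1.997, -2.425, 0.0]
force: [-0.2, -0.2, -2.5]
opening: 0.0118
grip_force: 30.0
time_s: 21.12
position: [0.5526, 0.0213, 0.1496]
tcp_rot: [1.997, 2.425, 0.0]
force: [0.0, 0.4, -2.8]
opening: 0.0117
grip_force: 30.0
```

```bash
python3 -m handwheel '{"steps":[{"fingers":1,"dp":[0,0,0.05],"spin":0},{"fingers":1,"dp":[0,0,0],"spin":0}]}'; python3 -m handwheel '{"steps":[{"fingers":1,"dp":[0,0,0.05],"spin":0},{"fingers":1,"dp":[0,0,0],"spin":0},{"fingers":1,"dp":[0,0,0],"spin":0}]}'
```

```text
time_s: 21.38
position: [0.5528, 0.0212, 0.1496]
tcp_rot: [1.997, 2.424, 0.001]
force: [-0.9, 1.3, 3.5]
opening: 0.0119
grip_force: 30.0
time_s: 21.75
position: [0.5529, 0.0213, 0.1496]
tcp_rot: [1.996, 2.424, 0.001]
force: [-1.8, 0.1, 7.3]
opening: 0.0116
grip_force: 30.0
```

```bash
python3 -m handwheel '{"steps":[{"fingers":1,"dp":[0.2,0,0.03],"spin":0},{"fingers":1,"dp":[0.2,0,-0.01],"spin":0},{"fingers":1,"dp":[0.2,0,-0.01],"spin":0},{"fingers":1,"dp":[0.2,0,-0.01],"spin":0},{"fingers":1,"dp":[0,0,0],"spin":0}]}'
python3 - <<'E'
from h import *
ms=imaging.camera_model('scene');im=snap('scene','s7.png');p=np.array(ctrl.get_state()['position']);print(p)
g=cv2.cvtColor(im,cv2.COLOR_RGB2GRAY)
for L in (0,.07):
    yaw=.193;gy=np.array([-np.sin(yaw),np.cos(yaw),0]);h=.1166
    o=p+[0,0,.019]-h*(np.cos(L)*np.array([0,0,1])+np.sin(L)*gy)
    r=rect(g,ms,o,yaw,L);cv2.imwrite('pics/r7_%d.png'%(L*100),r);print(L,o);arc(r)
E
```

```text
time_s: 22.38
position: [0.5518, 0.0282, 0.1499]
tcp_rot: [1.994, 2.422, 0.0]
force: [-1.1, -3.3, 7.4]
opening: 0.0115
grip_force: 30.0
[0.55182346 0.02821596 0.14988274]
0 [0.55182346 0.02821596 0.05228274]
ang  -50  -46  -42  -38  -34  -30  -26  -22  -18  -14  -10   -6   -2    2    6   10   14   18   22   26   30   34   38   42   46   50
46     149  152  149  149  150  149  151  144  135  121  100   92   93  107  123  138  144  144  148  146  150  153  150  148  145  152
50     158  161  162  159  157  158  159  159  156  149  134  113  103  125  146  158  161  159  159  157  160  160  160  158  157  161
54     165  165  165  165  163  162  163  163  163  161  155  132  111  128  155  163  162  157  153  157  162  163  163  163  163  158
58     166  166  165  165  164  163  163  163  163  163  161  153  139  145  159  162  157  138  128  145  161  163  163  163  160  148
60     165  165  166  165  165  164  163  163  165  165  163  159  154  156  160  161  153  130  113  137  158  163  163  163  158  132
62     165  165  166  165  166  166  164  164  167  168  164  165  165  161  1
[... 891 characters left out ...]
  160  163  163  163
58     165  166  166  166  166  165  165  164  163  163  163  164  163  159  149  137  147  161  163  154  136  134  153  163  163  163
60     165  165  165  165  166  166  165  165  164  163  164  166  165  162  158  153  156  162  161  150  124  122  148  162  163  163
62     165  165  165  165  165  166  166  167  166  163  165  169  167  164  166  164  161  163  159  140  114  111  143  159  162  163
64     165  165  165  165  165  166  167  168  170  166  166  171  171  167  169  170  166  165  156  131   98  100  133  154  162  163
66     165  165  165  165  167  168  169  169  173  171  170  174  175  171  172  174  170  169  155  123   95   94  125  152  160  162
```

```bash
python3 -m handwheel '{"steps":[{"fingers":1,"dp":[0.2,0,0],"spin":0},{"fingers":1,"dp":[0.2,0,0],"spin":0},{"fingers":1,"dp":[0.2,0,0],"spin":0},{"fingers":1,"dp":[0.2,0,0],"spin":0},{"fingers":1,"dp":[0.2,0,0.01],"spin":0},{"fingers":1,"dp":[0.2,0,0.01],"spin":0},{"fingers":1,"dp":[0,0,0],"spin":0}]}'; python3 -m handwheel '{"steps":[{"fingers":1,"dp":[0.2,0,0.01],"spin":0},{"fingers":1,"dp":[0.2,0,0.01],"spin":0},{"fingers":1,"dp":[0.2,0,0.02],"spin":0},{"fingers":1,"dp":[0.2,0,0.02],"spin":0},{"fingers":1,"dp":[0,0,0],"spin":0},{"fingers":1,"dp":[0,0,0],"spin":0},{"fingers":1,"dp":[0,0,0],"spin":0},{"fingers":1,"dp":[0,0,0],"spin":0}]}'
cat >> h.py <<'E'
def check(f,L):
    ms=imaging.camera_model('scene');im=snap('scene',f);p=np.array(ctrl.get_state()['position']);print(p)
    g=cv2.cvtColor(im,cv2.COLOR_RGB2GRAY);yaw=.193;gy=np.array([-np.sin(yaw),np.cos(yaw),0]);h=.1166
    o=p+[0,0,.019]-h*(np.cos(L)*np.array([0,0,1])+np.sin(L)*gy)
    r=rect(g,ms,o,yaw,L);print(L,o);arc(r,rads=(46,50,54,56,58,60,62,64,66))
    cv2.imwrite('pics/r_'+f,cv2.resize(rect(im[:,:,::-1],ms,o,yaw,L),None,fx=1.6,fy=1.6))
E
python3 -c "
from h import *
check('s8.png',.24)"
```

```text
time_s: 23.3
position: [0.5494, 0.0402, 0.1495]
tcp_rot: [1.995, 2.423, 0.0]
force: [-0.7, -2.4, 7.4]
opening: 0.0117
grip_force: 30.0
time_s: 24.3
position: [0.5478, 0.0481, 0.1487]
tcp_rot: [1.995, 2.423, 0.0]
force: [-1.0, -2.6, 6.0]
opening: 0.0116
grip_force: 30.0
[0.54778545 0.04809514 0.14866632]
0.24 [0.55310152 0.02089361 0.05440831]
ang  -50  -46  -42  -38  -34  -30  -26  -22  -18  -14  -10   -6   -2    2    6   10   14   18   22   26   30   34   38   42   46   50
46     138  141  141  146  146  145  144  146  150  148  142  135  136  145  151  148  141  125   99   87   99  115  129  142  149  151
50     158  158  158  159  161  161  158  157  159  161  160  156  152  155  160  160  159  149  115   97  112  139  151  159  159  158
54     166  166  165  164  165  165  164  164  163  163  162  162  162  162  162  163  163  157  131  100  112  142  159  162  162  161
56     166  166  166  165  165  164  164  163  163  162  162  162  162  162  162  162  163  159  139  105  107  138  158  162  162  162
58     165  165  165  165  165  165  164  163  163  163  163  162  162  162  162  162  162  160  146  116  103  125  153  161  162  162
60     165  165  165  165  165  165  165  163  163  164  166  165  163  162  162  161  162  161  153  125   99  115  149  161  162  161
62     165  164  165  165  165  165  164  163  162  163  168  169  166  163  161  162  162  161  154  127   95  103  140  159  161  159
64     165  165  165  165  166  166  165  165  163  162  167  171  170  167  164  165  163  160  153  123   88   91  128  154  161  156
66     165  166  167  167  168  168  167  168  168  165  168  173  173  171  168  168  166  161  152  121   91   91  119  152  160  151
```

```bash
python3 -m handwheel '{"steps":[{"fingers":1,"dp":[0.17,0,0.02],"spin":0},{"fingers":1,"dp":[0.17,0,0.02],"spin":0},{"fingers":1,"dp":[0.16,0,0.03],"spin":0},{"fingers":1,"dp":[0,0,0],"spin":0},{"fingers":1,"dp":[0,0,0],"spin":0},{"fingers":1,"dp":[0,0,0],"spin":0},{"fingers":1,"dp":[0,0,0],"spin":0},{"fingers":1,"dp":[0,0,0],"spin":0}]}'; python3 -m handwheel '{"steps":[{"fingers":1,"dp":[0,0,0],"spin":0},{"fingers":1,"dp":[0,0,0],"spin":0},{"fingers":1,"dp":[0,0,0],"spin":0},{"fingers":1,"dp":[0,0,0],"spin":0}]}'
python3 -c "
from h import *
check('s9.png',.28)
a=cv2.imread('pics/s9.png')[190:290,265:385];b=cv2.imread('pics/r_s9.png')
cv2.imwrite('pics/f9.png',np.hstack([cv2.resize(a,(288,240),interpolation=2),cv2.resize(b,None,fx=.95,fy=.95)[:240] if 0 else cv2.resize(b,(213,240))]).repeat(1,0))"
```

```text
time_s: 25.35
position: [0.5468, 0.0531, 0.1479]
tcp_rot: [1.995, 2.423, 0.0]
force: [-1.6, -2.0, 5.6]
opening: 0.0115
grip_force: 30.0
time_s: 25.85
position: [0.5468, 0.0531, 0.1479]
tcp_rot: [1.995, 2.423, 0.0]
force: [-1.3, -2.3, 6.2]
opening: 0.0118
grip_force: 30.0
[0.54676856 0.05308101 0.14788195]
0.28 [0.55294908 0.02145622 0.05482289]
ang  -50  -46  -42  -38  -34  -30  -26  -22  -18  -14  -10   -6   -2    2    6   10   14   18   22   26   30   34   38   42   46   50
46     148  147  147  147  146  146  146  149  151  148  142  135  137  146  152  152  146  145  133  103   87   99  116  129  142  148
50     159  156  156  157  159  158  156  156  159  160  157  153  152  158  161  161  160  160  152  123   97  116  142  155  159  158
54     166  165  165  165  164  164  164  163  162  162  162  162  161  161  163  164  163  164  158  126  100  120  151  161  162  162
56     166  166  166  165  165  164  164  164  163  162  162  162  162  162  162  162  163  163  158  127  100  122  153  162  162  162
58     165  166  166  165  164  164  164  164  163  163  162  162  162  161  162  161  162  162  157  128   99  118  153  162  163  162
60     165  165  165  165  165  165  165  164  163  163  163  162  161  161  162  161  161  161  155  129   97  113  149  161  162  161
62     164  165  165  164  165  166  168  167  165  165  165  164  162  161  162  163  161  160  150  122   92  105  141  159  161  157
64     164  164  165  164  164  165  171  171  170  168  169  167  165  163  163  164  161  157  143  112   84   93  130  154  159  152
66     164  164  164  164  163  164  169  174  173  172  172  171  169  167  167  167  163  159  141  106   87   91  123  153  158  142
```

View pics/f9.png

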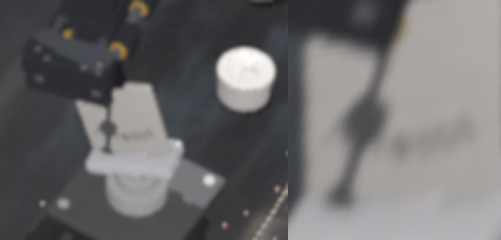

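The leaning gauge rests on the nose. The pointer, at a reading of about 0.30, is in line with the index tab at about 0.305, everything is still, and the contact force is about 9 N.

```bash
python3 -c "
from rig import workorder
print(workorder.job_done())"
```

```text
the job is handed in; nothing more can be done
None
```

I handed in the job with both collars home on the post and the gauge held still, leaning on the nose at about 0.28 rad, its pointer within about 0.01 rad of the index tab by camera; the hand-in returned no verdict.

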